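# Count out the mixing slugs and vent the stuck glaze jar

### The arm

A 7-joint arm with a two-finger parallel gripper is mounted at the origin on the work surface. World frame = base frame: x ahead of the robot, y to its left, z up, the work surface at z = 0. Lengths are in m, angles in rad, forces in N, time in s.
With the tool pointing down it reaches from about 0.4 to 0.85 m from the base axis. Payload 10.4 kg.
Tool frame: the origin (TCP) lies at the very end of the fingers, on their centre line; the grasp point (between the pads) lies 19 mm behind it (manip.tcp_to_grasp is the z of the grasp point in the tool frame, in m); z points along the fingers, x is the direction in which the jaws open and shut, and the axes are right-handed (so a half turn about z gives the same grasp; the last joint's range is limited). The gripper opens to 85 mm and grips with 20 to 120 N. Pads are 22 mm wide; open, the fingers measure 114 mm over their backs; the gripper's body (76 mm by 85 mm) begins 54 mm behind the grasp point. The pads swing forward as they close: fully open they stand 13 mm farther back than shut.
Start: joints at [1.28, 0.332, -0.065, 1.46, 0.022, 1.35, -0.088], TCP at [0.165, -0.603, 0.231] pointing down, gripper open.
Joint ranges: [-2.6, 2.6], [-0.5, 2.12], [-1.47, 1.34], [0.16, 2.42], [-1.27, 4.41], [0.06, 2.06], [-2.6, 2.6]. Speed limits (rad/s): [2.22, 2.22, 2.79, 2.79, 3.14, 3.14, 3.14].

### API

Orientations are given as a unit quaternion [x, y, z, w].
In Python, from workcell import manip gives the robot as it stands.
- The arm moves only by the tool servo_tool, never from a script. Its argument "moves" is a list of rows, each an object with "travel": the shift along the tool's x, y, z in mm, a list of three; "dr": the turn, a rotation vector about the tool's x, y, z in degrees, a list of three. A call has 1 to 12 rows; each row shifts and turns the commanded pose from where the row before left it, along the tool's axes as they then stand; what a row does not reach is not made up. A row lasts 1/8 s, in which the tool goes at most 62.5 mm and 10.7 degrees, less where a joint would pass 70% of its speed; a pose out of reach is approached as far as the arm can. A call is refused whole if a number of a shift passes 62.5 or a number of a turn 10.7, either way. A call with a gripper value outside its range is refused whole. "claw" is the closure, from 0 (fully open) to 1 (shut), set as the call begins (left out, the last holds). The fingers move at their own pace and stop on an object; "squeeze" is the grip in N (left out, the last holds). Time passes only in rows, so rows that do not move let the fingers close. It gives the time, the measured TCP pose, the force and the opening at its end, in the units of the state.
- manip.get_obs(): the state, without advancing time (a new reading comes with each control period).
- manip.camera(name): name is "scene" or "top"; returns the picture (480x640x3 uint8, blue, green, red); there is no depth.
- manip.calibration(name): a dict with "intrinsics" (3x3 intrinsics, pixels), "view" (4x4, takes a point from world to camera coordinates). Camera axes: x right, y down, z forward; pixel columns grow to the right and rows downward; lengths in m; the calibration is good to about 2 mm. A picture is of the moment at which its call begins. calibration takes no time and is no camera call.
- manip.hand_in(): hands the job in, once; it reports no verdict.
The state is a dict: "clock": time; "joint_pos": joint angles; "joint_velocities": joint speeds; "tau": joint torques, N m; "position": TCP position; "ee_rot": TCP orientation; "ft_force": force on the tool from outside, world axes, zero at the start; "torque": the same for the moment, N m; "grip_width": opening from 0.0 (shut) to 1.0 (fully open).
Only numpy, scipy, OpenCV 4.12 (cv2) and the standard library are available. Lean on these libraries where they do the work, as an engineer would, in place of code of your own. Each camera call takes 0.05 s, during which the arm holds its last target. There are 200 camera calls.

### The job

Get the glaze jar ready for remixing: first stand the three white mixing slugs upright in the wooden block, one in each well and fully down, while the jar stays shut. Then take the jar's lid by its knob, break it free of its sticky seal without yanking it away, and finish while holding it level, straight over the mouth and slightly open, clear of the jar with a gap of about 20 mm, so that the jar can vent; do not let go. Leave everything else where it is.

Things in the scene. Friction and masses are not known exactly. Their poses are not given: they have to be found in the camera images.
- slug0_mid (a point): one of three alike white alumina mixing slugs: plain solid cylinder 25 diameter, 40 high, 70 g, standing on end on the table; this point is its centre, half-way up (20 above its underside), z along its axis (all mm)
- slug1_mid (a point): one of three alike white alumina mixing slugs: plain solid cylinder 25 diameter, 40 high, 70 g, standing on end on the table; this point is its centre, half-way up (20 above its underside), z along its axis (all mm)
- slug2_mid (a point): one of three alike white alumina mixing slugs: plain solid cylinder 25 diameter, 40 high, 70 g, standing on end on the table; this point is its centre, half-way up (20 above its underside), z along its axis (all mm)
- block: fixed wooden block, 60 (its x) x 150 (its y) x 22 high, with three round wells in a row along its y; origin at the centre of its underside, z up (all mm)
- block_hole0 (a point): centre of the mouth of a well in the block's top face, 22 above the table, at y = -48 in the block; wells are 38 across, 14 deep, rims chamfered 3, flat floor 8 above the table; a seated slug stands 26 proud of the block (all mm)
- block_hole1 (a point): centre of the mouth of a well in the block's top face, 22 above the table, at y = 0 in the block; wells are 38 across, 14 deep, rims chamfered 3, flat floor 8 above the table; a seated slug stands 26 proud of the block (all mm)
- block_hole2 (a point): centre of the mouth of a well in the block's top face, 22 above the table, at y = 48 in the block; wells are 38 across, 14 deep, rims chamfered 3, flat floor 8 above the table; a seated slug stands 26 proud of the block (all mm)
- jar: fixed white stoneware glaze jar, 112 across, rim 100 above the table; origin centre of its underside, z up; wire clip already undone. Its lid's plug, 62 across, reaches 19 into the mouth and sticks: drawn straight up, the pull grows to a peak of 10 to 20 N some 5 to 7 of rise above shut, then drops off; from 15 of rise the lid hangs free (all mm)
- lid_grip (a point): centre of the knob on the jar's loose lid (220 g): upright cylinder 28 diameter, 26 high, standing on a disc 106 across and 10 thick that lies on the jar's rim; this point is on the lid's axis, 13 above the disc's top, 123 above the jar's underside when shut; z up (all mm)
- kiln_post: bystander, to be left alone: square terracotta kiln post, 30 x 30 x 50 high, standing; origin at its underside (all mm)
- rib: bystander, to be left alone: flat wooden shaping rib, 45 x 85 x 8, lying; origin at its underside (all mm)
- brush: bystander, to be left alone: glaze brush, lying; origin at its underside (middle of the length) (all mm)
- mug: bystander, to be left alone: blue glazed mug, 80 across, 90 high; origin at its underside (all mm)
- bowl: bystander, to be left alone: terracotta bowl, 120 across, 55 high; origin at its underside (all mm)
Not all that is in view belongs to the job. Leave any green look-alike of the part that bears slug2_mid alone.

How it is judged:
On the way, in this order (a step that is already met when the one before it is completed fails the run):
1. a slug stands fully down in each of the three wells, let go, the lid still shut (((horizontal distance between slug0_mid and block_hole0 below 0.01 m and z of slug0_mid in the frame of block between 0.022 and 0.033 m and angle between the z axis of slug0_mid and the z axis of block, either way round below 0.15 rad) or (horizontal distance between slug1_mid and block_hole0 below 0.01 m and z of slug1_mid in the frame of block between 0.022 and 0.033 m and angle between the z axis of slug1_mid and the z axis of block, either way round below 0.15 rad) or (horizontal distance between slug2_mid and block_hole0 below 0.01 m and z of slug2_mid in the frame of block between 0.022 and 0.033 m and angle between the z axis of slug2_mid and the z axis of block, either way round below 0.15 rad)) and ((horizontal distance between slug0_mid and block_hole1 below 0.01 m and z of slug0_mid in the frame of block between 0.022 and 0.033 m and angle between the z axis of slug0_mid and the z axis of block, either way round below 0.15 rad) or (horizontal distance between slug1_mid and block_hole1 below 0.01 m and z of slug1_mid in the frame of block between 0.022 and 0.033 m and angle between the z axis of slug1_mid and the z axis of block, either way round below 0.15 rad) or (horizontal distance between slug2_mid and block_hole1 below 0.01 m and z of slug2_mid in the frame of block between 0.022 and 0.033 m and angle between the z axis of slug2_mid and the z axis of block, either way round below 0.15 rad)) and ((horizontal distance between slug0_mid and block_hole2 below 0.01 m and z of slug0_mid in the frame of block between 0.022 and 0.033 m and angle between the z axis of slug0_mid and the z axis of block, either way round below 0.15 rad) or (horizontal distance between slug1_mid and block_hole2 below 0.01 m and z of slug1_mid in the frame of block between 0.022 and 0.033 m and angle between the z axis of slug1_mid and the z axis of block, either way round below 0.15 rad) or (horizontal distance between slug2_mid and block_hole2 below 0.01 m and z of slug2_mid in the frame of block between 0.022 and 0.033 m and angle between the z axis of slug2_mid and the z axis of block, either way round below 0.15 rad)) and contact force between the fingers and slug0 below 0.1 N and contact force between the fingers and slug1 below 0.1 N and contact force between the fingers and slug2 below 0.1 N and z of lid_grip in the frame of jar below 0.127 m), for 0.2 s.
2. the lid is broken free of its seal and lifted by the fingers (z of lid_grip in the frame of jar above 0.135 m and contact force between the fingers and lid above 0.5 N), for 0.2 s.
At the end, for the whole second after the job is handed in: Each well holds one slug, upright (within 0.15 rad), within 10 mm of the well's centre and down on its floor (within 5 mm), not touched by the fingers; the fingers hold the lid 12 to 33 mm above shut, within 25 mm of the jar's axis, level within 0.25 rad, and the lid does not touch the jar (all of step 2 and ((horizontal distance between slug0_mid and block_hole0 below 0.01 m and z of slug0_mid in the frame of block between 0.022 and 0.033 m and angle between the z axis of slug0_mid and the z axis of block, either way round below 0.15 rad) or (horizontal distance between slug1_mid and block_hole0 below 0.01 m and z of slug1_mid in the frame of block between 0.022 and 0.033 m and angle between the z axis of slug1_mid and the z axis of block, either way round below 0.15 rad) or (horizontal distance between slug2_mid and block_hole0 below 0.01 m and z of slug2_mid in the frame of block between 0.022 and 0.033 m and angle between the z axis of slug2_mid and the z axis of block, either way round below 0.15 rad)) and ((horizontal distance between slug0_mid and block_hole1 below 0.01 m and z of slug0_mid in the frame of block between 0.022 and 0.033 m and angle between the z axis of slug0_mid and the z axis of block, either way round below 0.15 rad) or (horizontal distance between slug1_mid and block_hole1 below 0.01 m and z of slug1_mid in the frame of block between 0.022 and 0.033 m and angle between the z axis of slug1_mid and the z axis of block, either way round below 0.15 rad) or (horizontal distance between slug2_mid and block_hole1 below 0.01 m and z of slug2_mid in the frame of block between 0.022 and 0.033 m and angle between the z axis of slug2_mid and the z axis of block, either way round below 0.15 rad)) and ((horizontal distance between slug0_mid and block_hole2 below 0.01 m and z of slug0_mid in the frame of block between 0.022 and 0.033 m and angle between the z axis of slug0_mid and the z axis of block, either way round below 0.15 rad) or (horizontal distance between slug1_mid and block_hole2 below 0.01 m and z of slug1_mid in the frame of block between 0.022 and 0.033 m and angle between the z axis of slug1_mid and the z axis of block, either way round below 0.15 rad) or (horizontal distance between slug2_mid and block_hole2 below 0.01 m and z of slug2_mid in the frame of block between 0.022 and 0.033 m and angle between the z axis of slug2_mid and the z axis of block, either way round below 0.15 rad)) and contact force between the fingers and slug0 below 0.1 N and contact force between the fingers and slug1 below 0.1 N and contact force between the fingers and slug2 below 0.1 N and z of lid_grip in the frame of jar below 0.156 m and horizontal distance between lid_grip and jar below 0.025 m and angle between lid_grip's own z axis and vertical below 0.25 rad and contact force between jar and lid below 0.3 N); the arm keeps its last pose, push and grip.
It fails at once if the lid is yanked more than 62 mm above shut (z of lid_grip in the frame of jar above 0.185 m).
It fails at once if a bystander is moved by more than 30 mm (distance of any of kiln_post, rib, brush, mug, bowl from where it was at the start of the episode above 0.03 m).
It also fails if it takes over 69 s, if anything falls off the work surface, if the arm or the gripper's body presses on something with over 40 N, if the wrist force passes 120 N, or if a joint passes its speed limit or range.

## Working session

There is one attempt and no reset: what is moved stays moved. The work goes in short steps, Python scripts to look and compute and a tool call to move; the robot and the scene stay as the last step left them, time stands still between calls to the robot, and variables do not carry over. Pictures are saved under pics/ and viewed, on a budget of 10 in all, crops included, one or two more only if the job needs it, and the job is handed in when it is done.

Besides the shell and the picture viewer there is one more tool, called in YAML: its name, and indented under it one key for each argument. servo_tool: Moves the arm, as the interface text tells. Its arguments: {"type":"object","properties":{"moves":{"type":"array","items":{"type":"object","properties":{"travel":{"type":"array","items":{"type":"number"}},"dr":{"type":"array","items":{"type":"number"}}}}},"claw":{"type":"number"},"squeeze":{"type":"number"}},"required":["moves"]}

```bash
mkdir -p pics
python3 - <<'E'
from workcell import manip
import cv2
for n in("top","scene"):
    cv2.imwrite(f"pics/{n}0.png",manip.camera(n)); c=manip.calibration(n); print(n,c["intrinsics"],c["view"])
print(manip.get_obs(), manip.tcp_to_grasp)
E
```

```text
top [[456.74018933   0.         311.36173293]
 [  0.         456.74018933 241.5692768 ]
 [  0.           0.           1.        ]] [[ 0.00895616 -0.99995567  0.00290732 -0.02940901]
 [-0.99609392 -0.00917691 -0.08782191  0.58748876]
 [ 0.08784469 -0.00210942 -0.99613195  0.9685474 ]
 [ 0.          0.          0.          1.        ]]
scene [[527.17506325   0.         317.15734884]
 [  0.         527.17506325 234.90942481]
 [  0.           0.           1.        ]] [[-0.72704561  0.6865627   0.00602763  0.42081972]
 [ 0.48084489  0.51542509 -0.70931317 -0.20318641]
 [-0.49009475 -0.51280468 -0.70486771  1.38036837]
 [ 0.          0.          0.          1.        ]]
{'clock': 0.1, 'joint_pos': array([ 1.28040958,  0.33280328, -0.06473014,  1.46085516,  0.02156278,
        1.34988675, -0.08849708]), 'joint_velocities': array([-9.74207026e-05, -2.43265528e-03, -8.98622799e-04, -2.03731359e-03,
        3.84910266e-04, -1.88643389e-03, -3.02181099e-04]), 'tau': array([ 1.01340287e-03, -6.26746845e+01,  4.87736869e-02, -3.92431676e+01,
        1.62133615e-02,  6.98930759e-03, -6.51103824e-05]), 'position': array([ 0.16531241, -0.6023963 ,  0.23059996]), 'ee_rot': array([ 7.95184917e-01, -6.06366681e-01, -5.03825867e-04, -3.77687996e-04]), 'ft_force': array([-0.32720324,  0.52723659,  0.21820934]), 'torque': array([ 0.00557566,  0.0482153 , -0.00064031]), 'grip_width': 0.9950810840143551} -0.0187
```

View pics/top0.png

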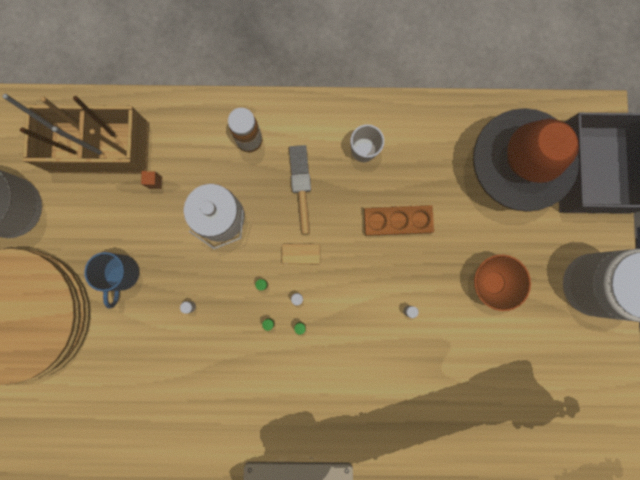

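View pics/scene0.png

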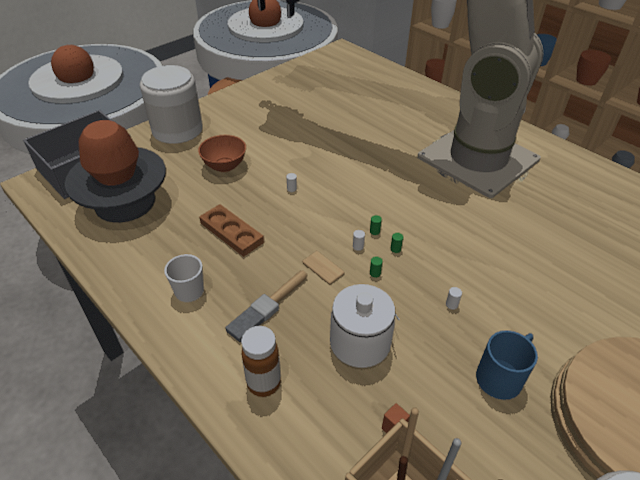

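The top view shows white slugs at about (186,308), (297,300) and (412,313), block wells at (377,221), (398,220) and (420,219), the jar knob at (208,209), and green decoys near the middle slug. I'll enlarge this area.

Run:
```python
import cv2,numpy as np
t=cv2.imread("pics/top0.png"); s=cv2.imread("pics/scene0.png")
def c(i,x,y,w,h,k): return cv2.resize(i[y:y+h,x:x+w],None,fx=k,fy=k,interpolation=cv2.INTER_CUBIC)
W=np.zeros((600,800,3),np.uint8)
def put(im,x,y): W[y:y+im.shape[0],x:x+im.shape[1]]=im
for i,(x,y) in enumerate([(171,293),(282,285),(397,298)]): put(c(t,x,y,30,30,6),i*200,0)
put(c(t,360,200,78,40,6),0,190)
put(c(t,180,180,70,70,5),450,190-0)
for i,(x,y) in enumerate([(277,168),(344,226),(439,284)]): put(c(s,x,y,30,30,5),i*160,440)
put(c(s,345,280,40,40,3.75),500,450-10)
put(c(s,195,200,75,60,2),650,440)
cv2.imwrite("pics/crop.png",W)
```

```text
(no output)
```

View pics/crop.png

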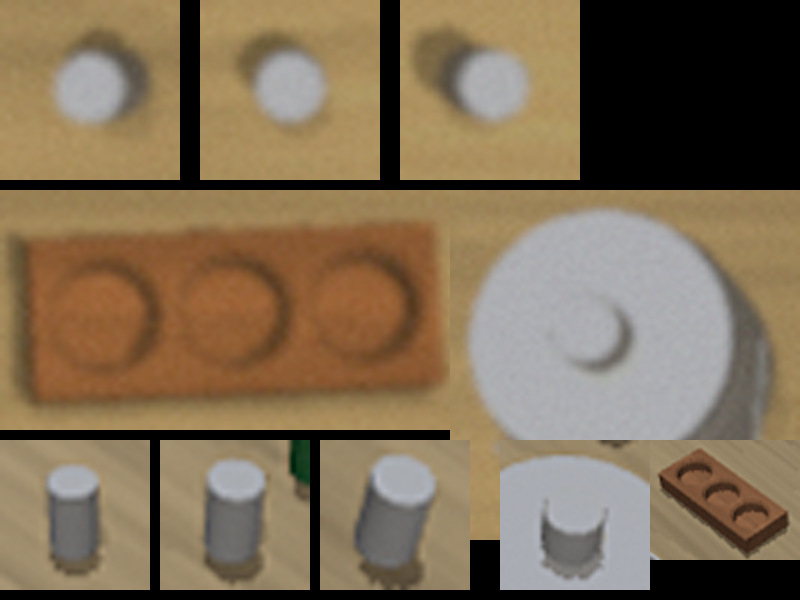

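```bash
cat > h.py <<'E'
from workcell import manip
import numpy as np
from scipy.spatial.transform import Rotation as R
def ray(n,uv,z):
    c=manip.calibration(n);K=np.array(c["intrinsics"]);V=np.array(c["view"])
    d=V[:3,:3].T@np.linalg.solve(K,[*uv,1]);o=-V[:3,:3].T@V[:3,3]
    return o+d*(z-o[2])/d[2]
def rel(target,yaw=None):  # tool-frame mm shift; yaw of tool x in deg
    o=manip.get_obs();r=R.from_quat(o["ee_rot"]);x=r.as_matrix()[:,0]
    print("t",round(o["clock"],2),"pos",o["position"].round(4),"yaw",np.degrees(np.arctan2(x[1],x[0])).round(2),"tilt",np.degrees(np.arccos(-r.as_matrix()[2,2])).round(2),"travel",(r.inv().apply(np.array(target)-o["position"])*1e3).round(1))
E
python3 - <<'E'
from h import *
for k,n,uv,z in [("A","top",(185.6,307.1),.04),("A","scene",(455.2,291.6),.04),("B","top",(296.7,299.1),.04),("B","scene",(358.8,233.8),.04),("C","top",(412.1,312.1),.04),("C","scene",(291.2,176.2),.04),("w","top",(376.8,220.4),.022),("w","top",(398.6,219.8),.022),("w","top",(420.1,219),.022),("disc","top",(209.8,209.4),.11),("knob","top",(208,208),.136),("knob","scene",(364.4,298.4),.136),
 ("blk","top",(364.6,208),.022),("blk","top",(431.7,205.3),.022),("blk","top",(433,232.1),.022),("blk","top",(366,234.6),.022)]:
    print(k,n,ray(n,uv,z).round(4))
rel([.3,-.2,.1])
E
```

```text
A top [0.4447 0.241  0.04  ]
A scene [0.446  0.2437 0.04  ]
B top [0.4636 0.006  0.04  ]
B scene [0.4665 0.0095 0.04  ]
C top [ 0.4384 -0.2388  0.04  ]
C scene [ 0.4424 -0.2348  0.04  ]
w top [ 0.6361 -0.1673  0.022 ]
w top [ 0.6378 -0.2152  0.022 ]
w top [ 0.64   -0.2625  0.022 ]
disc top [0.6431 0.1802 0.11  ]
knob top [0.6418 0.1779 0.136 ]
knob scene [0.6454 0.1835 0.136 ]
blk top [ 0.6633 -0.1406  0.022 ]
blk top [ 0.6707 -0.2884  0.022 ]
blk top [ 0.6114 -0.2905  0.022 ]
blk top [ 0.6045 -0.1436  0.022 ]
t 0.1 pos [ 0.1653 -0.6024  0.2306] yaw -74.65 tilt 0.07 travel [-352.2 -236.4  131. ]
```

servo_tool:
  moves:
    - {"travel": [-35, -45.2, 8]}
    - {"travel": [-35, -45.2, 8]}
    - {"travel": [-35, -45.2, 8]}
    - {"travel": [-35, -45.2, 8]}
    - {"travel": [-35, -45.2, 8]}
    - {"travel": [-35, -45.2, 8]}
    - {"travel": [-35, -45.2, 8]}
    - {"travel": [-35, -45.2, 8]}
    - {"dr": [0, 0, -10.6]}
    - {"dr": [0, 0, -10.6]}
    - {"dr": [0, 0, -10.6]}
    - {"dr": [0, 0, -10.6]}
  claw: 0.4
  squeeze: 40

```text
$.moves[0]: bad value
```

servo_tool:
  moves:
    - {"dr": [0, 0, -10.6]}
    - {"dr": [0, 0, -10.6]}
    - {"dr": [0, 0, -10.6]}
    - {}
    - {}

```text
$.moves[0]: bad value
```

Run:
```python
from h import *
rel([.4404,-.2368,.016]); print(manip.get_obs()["grip_width"])
import cv2
t=manip.camera("top");s=manip.camera("scene")
f=lambda i,x,y,w,h,k:cv2.resize(i[y:y+h,x:x+w],None,fx=k,fy=k,interpolation=cv2.INTER_CUBIC)
cv2.imwrite("pics/c1.png",cv2.hconcat([f(t,360,200,100,150,4),f(s,210,60,100,150,4)]))
```

```text
t 0.1 pos [ 0.1653 -0.6024  0.2306] yaw -74.65 tilt 0.07 travel [-279.5 -362.   214.9]
0.9950810840143551
```

View pics/c1.png

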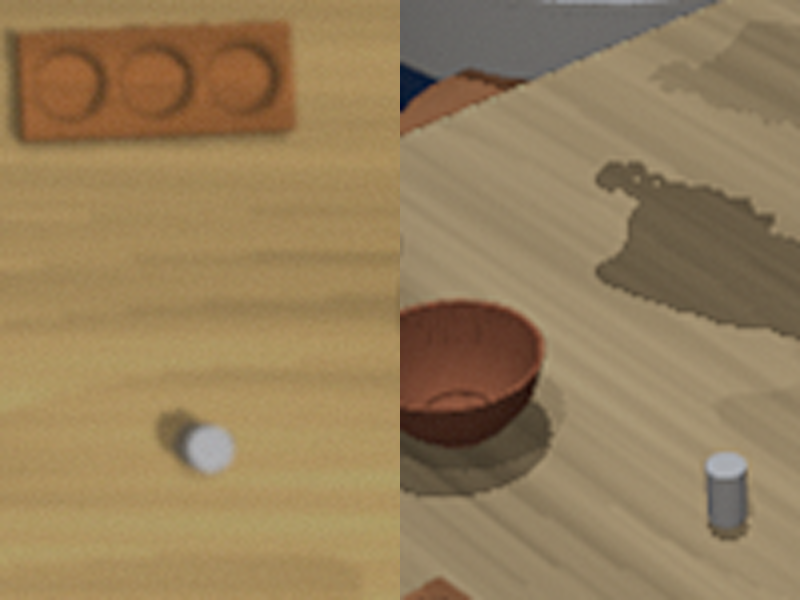

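Both moves were refused, because every row needs both fields, so the picture shows no change from before. I'll resend them complete.

servo_tool:
  moves:
    - {"travel": [-35, -45.2, 8], "dr": [0, 0, 0]}
    - {"travel": [-35, -45.2, 8], "dr": [0, 0, 0]}
    - {"travel": [-35, -45.2, 8], "dr": [0, 0, 0]}
    - {"travel": [-35, -45.2, 8], "dr": [0, 0, 0]}
    - {"travel": [-35, -45.2, 8], "dr": [0, 0, 0]}
    - {"travel": [-35, -45.2, 8], "dr": [0, 0, 0]}
    - {"travel": [-35, -45.2, 8], "dr": [0, 0, 0]}
    - {"travel": [-35, -45.2, 8], "dr": [0, 0, 0]}
    - {"travel": [0, 0, 0], "dr": [0, 0, -10.6]}
    - {"travel": [0, 0, 0], "dr": [0, 0, -10.6]}
    - {"travel": [0, 0, 0], "dr": [0, 0, -10.6]}
    - {"travel": [0, 0, 0], "dr": [0, 0, -10.6]}
  claw: 0.4
  squeeze: 40

```text
clock: 1.7
position: [0.4399, -0.237, 0.1672]
ee_rot: [0.961, -0.275, -0.0, 0.0]
ft_force: [0.6, 0.4, 0.5]
grip_width: 0.598
```

servo_tool:
  moves:
    - {"travel": [0, 0, 0], "dr": [0, 0, -10.6]}
    - {"travel": [0, 0, 0], "dr": [0, 0, -10.6]}
    - {"travel": [0, 0, 0], "dr": [0, 0, -10.6]}
    - {"travel": [0, 0, 0], "dr": [0, 0, 0]}
    - {"travel": [0, 0, 0], "dr": [0, 0, 0]}

```text
clock: 2.33
position: [0.44, -0.237, 0.1673]
ee_rot: [1.0, -0.006, -0.0, 0.0]
ft_force: [-0.1, -1.3, 0.3]
grip_width: 0.6
```

Run:
```python
from h import *
rel([.4404,-.2368,.016]); print(manip.get_obs()["grip_width"])
import cv2
t=manip.camera("top");s=manip.camera("scene")
f=lambda i,x,y,w,h,k:cv2.resize(i[y:y+h,x:x+w],None,fx=k,fy=k,interpolation=cv2.INTER_CUBIC)
cv2.imwrite("pics/c2.png",cv2.hconcat([f(t,360,200,100,150,4),f(s,230,80,100,150,4)]))
```

```text
t 2.33 pos [ 0.44   -0.237   0.1673] yaw -0.7 tilt 0.0 travel [  0.4  -0.3 151.3]
0.5996813012657594
```

View pics/c2.png

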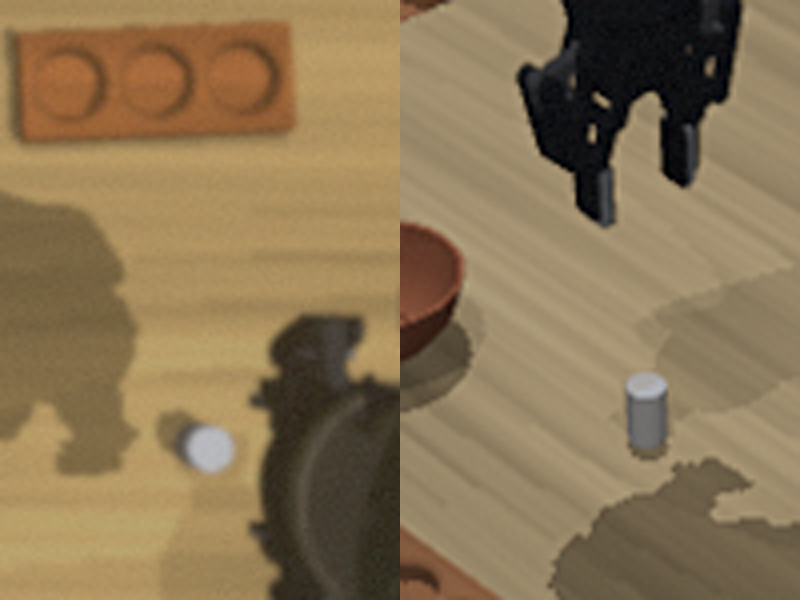

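The gripper is above slug C and clear of everything, with its jaws along x. I'll descend, grip and lift.

servo_tool:
  moves:
    - {"travel": [0.4, -0.3, 50], "dr": [0, 0, 0]}
    - {"travel": [0, 0, 50], "dr": [0, 0, 0]}
    - {"travel": [0, 0, 36], "dr": [0, 0, 0]}
    - {"travel": [0, 0, 15], "dr": [0, 0, 0]}
    - {"travel": [0, 0, 0], "dr": [0, 0, 0]}

```text
clock: 3.05
position: [0.4403, -0.2366, 0.0162]
ee_rot: [1.0, -0.004, -0.0, -0.0]
ft_force: [0.9, -0.2, -0.5]
grip_width: 0.597
```

servo_tool:
  moves:
    - {"travel": [0, 0, 0], "dr": [0, 0, 0]}
    - {"travel": [0, 0, 0], "dr": [0, 0, 0]}
    - {"travel": [0, 0, 0], "dr": [0, 0, 0]}
    - {"travel": [0, 0, 0], "dr": [0, 0, 0]}
    - {"travel": [0, 0, -30], "dr": [0, 0, 0]}
    - {"travel": [0, 0, -40], "dr": [0, 0, 0]}
    - {"travel": [0, 0, 0], "dr": [0, 0, 0]}
  claw: 1

```text
clock: 3.92
position: [0.4427, -0.2379, 0.0901]
ee_rot: [1.0, -0.004, 0.003, 0.002]
ft_force: [0.3, -0.3, -1.8]
grip_width: 0.281
```

Run:
```python
from h import *
rel([.641,-.2616,.044]); print(manip.get_obs()["grip_width"])
import cv2
t=manip.camera("top");s=manip.camera("scene")
f=lambda i,x,y,w,h,k:cv2.resize(i[y:y+h,x:x+w],None,fx=k,fy=k,interpolation=cv2.INTER_CUBIC)
cv2.imwrite("pics/c3.png",cv2.hconcat([f(t,360,200,100,150,4),f(s,230,80,100,150,4)]))
```

```text
t 3.92 pos [ 0.4427 -0.2379  0.0901] yaw -0.47 tilt 0.4 travel [198.3  21.9  47.4]
0.280892969603218
```

View pics/c3.png

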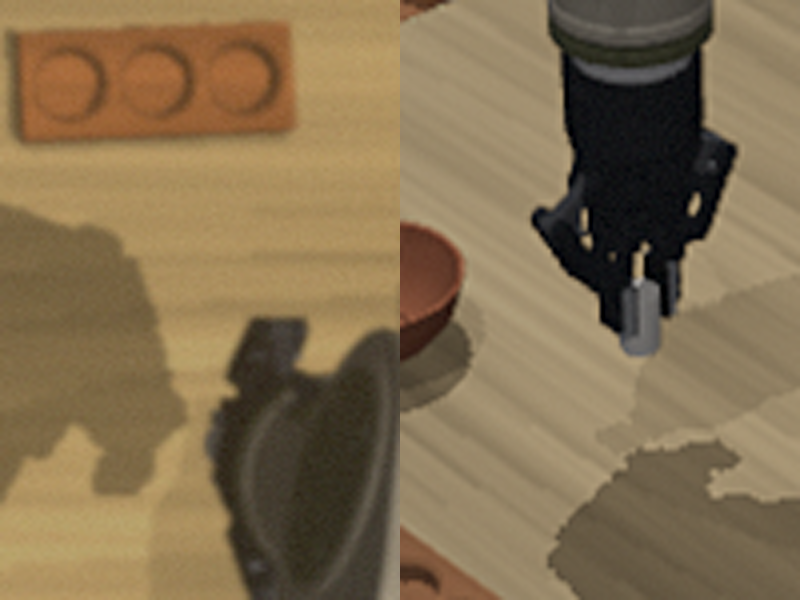

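Slug C is held: the opening is 0.281, about 24 mm, and it shows in the fingers. I'll carry it over the far well.

servo_tool:
  moves:
    - {"travel": [49.6, 5.5, 0], "dr": [0, 0, 0]}
    - {"travel": [49.6, 5.5, 0], "dr": [0, 0, 0]}
    - {"travel": [49.6, 5.5, 0], "dr": [0, 0, 0]}
    - {"travel": [49.6, 5.5, 0], "dr": [0, 0, 0]}
    - {"travel": [0, 0, 22], "dr": [0, 0, 0]}
    - {"travel": [0, 0, 22], "dr": [0, 0, 0]}
    - {"travel": [0, 0, 0], "dr": [0, 0, 0]}
    - {"travel": [0, 0, 0], "dr": [0, 0, 0]}

```text
clock: 5.03
position: [0.6382, -0.2607, 0.0428]
ee_rot: [1.0, -0.004, 0.0, 0.0]
ft_force: [-0.2, 0.1, 0.2]
grip_width: 0.275
```

Run:
```python
from h import *
rel([.641,-.2616,.025]); print(manip.get_obs()["grip_width"])
import cv2
t=manip.camera("top");s=manip.camera("scene")
f=lambda i,x,y,w,h,k:cv2.resize(i[y:y+h,x:x+w],None,fx=k,fy=k,interpolation=cv2.INTER_CUBIC)
cv2.imwrite("pics/c4.png",cv2.hconcat([f(t,360,170,80,100,5),f(s,180,170,80,100,5)]))
```

```text
t 5.03 pos [ 0.6382 -0.2607  0.0428] yaw -0.49 tilt 0.03 travel [ 2.8  0.9 17.8]
0.27476815339738836
```

View pics/c4.png

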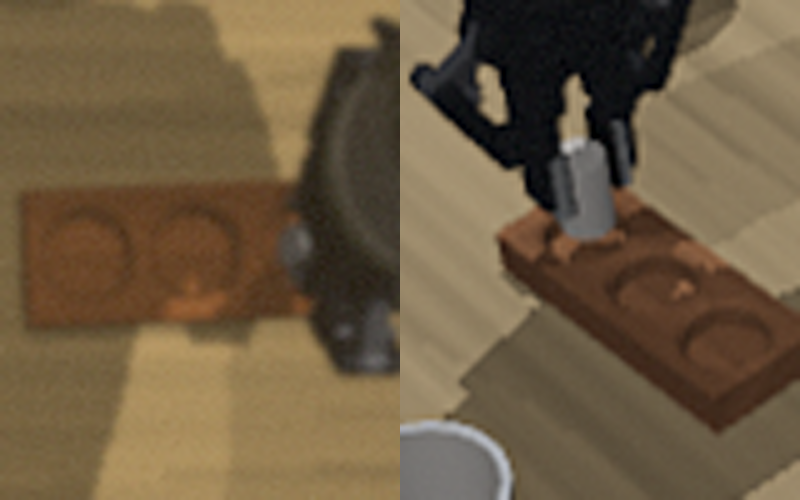

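The slug hangs just above the far well, and the scene crop shows its underside centred on the rim. I'll shift it 2.8 mm and lower.

servo_tool:
  moves:
    - {"travel": [2.4, 0.9, 5], "dr": [0, 0, 0]}
    - {"travel": [0, 0, 6], "dr": [0, 0, 0]}
    - {"travel": [0, 0, 4], "dr": [0, 0, 0]}
    - {"travel": [0, 0, 2.5], "dr": [0, 0, 0]}
    - {"travel": [0, 0, 0], "dr": [0, 0, 0]}

```text
clock: 5.75
position: [0.6409, -0.2612, 0.0261]
ee_rot: [1.0, -0.004, -0.0, 0.0]
ft_force: [-6.6, 2.1, 11.4]
grip_width: 0.276
```

servo_tool:
  moves:
    - {"travel": [0, 0, 0], "dr": [0, 0, 0]}
    - {"travel": [0, 0, 0], "dr": [0, 0, 0]}
    - {"travel": [0, 0, 0], "dr": [0, 0, 0]}
    - {"travel": [0, 0, -30], "dr": [0, 0, 0]}
    - {"travel": [0, 0, -50], "dr": [0, 0, 0]}
    - {"travel": [0, 0, 0], "dr": [0, 0, 0]}
  claw: 0.4

```text
clock: 6.5
position: [0.6436, -0.2618, 0.1096]
ee_rot: [1.0, -0.004, 0.004, 0.001]
ft_force: [0.2, -0.3, 0.7]
grip_width: 0.599
```

Run:
```python
from h import *
rel([.465,.0078,.016]); print(manip.get_obs()["ft_force"])
```

```text
t 6.5 pos [ 0.6436 -0.2618  0.1096] yaw -0.47 tilt 0.43 travel [-181.4 -268.4   91.6]
[ 0.24006048 -0.32333277  0.70548793]
```

servo_tool:
  moves:
    - {"travel": [-29.7, -44.6, 0], "dr": [0, 0, 0]}
    - {"travel": [-29.7, -44.6, 0], "dr": [0, 0, 0]}
    - {"travel": [-29.7, -44.6, 0], "dr": [0, 0, 0]}
    - {"travel": [-29.7, -44.6, 0], "dr": [0, 0, 0]}
    - {"travel": [-29.7, -44.6, 0], "dr": [0, 0, 0]}
    - {"travel": [-29.7, -44.6, 0], "dr": [0, 0, 0]}
    - {"travel": [0, 0, 0], "dr": [0, 0, 0]}
    - {"travel": [0, 0, 0], "dr": [0, 0, 0]}

```text
clock: 7.5
position: [0.4651, 0.0072, 0.1046]
ee_rot: [1.0, -0.004, 0.0, 0.0]
ft_force: [0.2, -0.7, -1.2]
grip_width: 0.607
```

Run:
```python
from h import *
rel([.465,.0078,.016])
import cv2
t=manip.camera("top");s=manip.camera("scene")
f=lambda i,x,y,w,h,k:cv2.resize(i[y:y+h,x:x+w],None,fx=k,fy=k,interpolation=cv2.INTER_CUBIC)
cv2.imwrite("pics/c5.png",cv2.hconcat([f(t,240,200,200,150,2),f(s,320,180,80,100,3),f(s,190,190,80,100,3)]))if 0 else cv2.imwrite("pics/c5.png",cv2.hconcat([f(t,360,200,80,50,5),f(s,200,195,80,50,5)]));cv2.imwrite("pics/c5b.png",s)
a=f(t,360,200,80,50,5);b=f(s,195,195,80,50,5);c=f(s,310,170,133,83,3);c=cv2.resize(c,(400,250));d=cv2.resize(t[230:355,220:420],(400,250))
cv2.imwrite("pics/c5.png",cv2.vconcat([cv2.hconcat([a,b]),cv2.hconcat([c,d])]))
```

```text
t 7.5 pos [0.4651 0.0072 0.1046] yaw -0.47 tilt 0.03 travel [-0.2 -0.6 88.6]
```

View pics/c5.png

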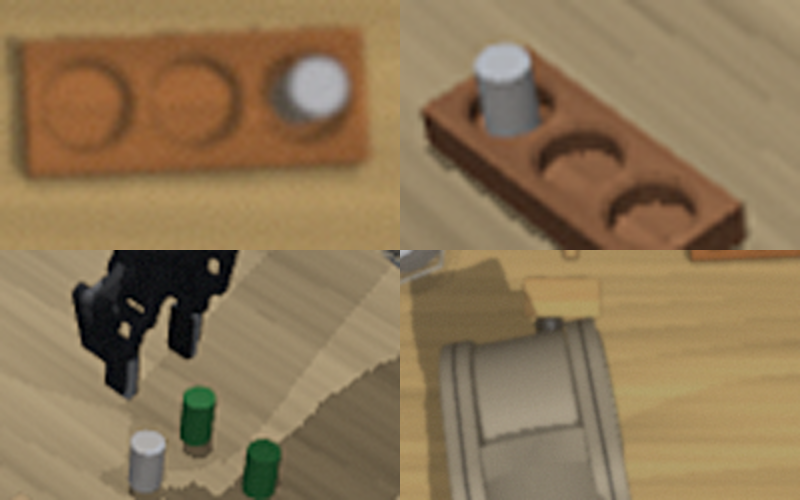

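Slug C is down and upright in the far well, with its top at about (423,217), roughly 3 mm toward +x. The side force of -6.6 N agrees, so I'll aim about 2.5 mm lower in x for the other wells. The gripper is above white slug B with the greens clear.

servo_tool:
  moves:
    - {"travel": [-0.2, -0.6, 45], "dr": [0, 0, 0]}
    - {"travel": [0, 0, 30], "dr": [0, 0, 0]}
    - {"travel": [0, 0, 13.5], "dr": [0, 0, 0]}
    - {"travel": [0, 0, 0], "dr": [0, 0, 0]}
    - {"travel": [0, 0, 0], "dr": [0, 0, 0]}

```text
clock: 8.22
position: [0.4657, 0.0082, 0.0173]
ee_rot: [1.0, -0.004, 0.001, 0.0]
ft_force: [-0.2, -0.3, 0.3]
grip_width: 0.6
```

servo_tool:
  moves:
    - {"travel": [0, 0, 0], "dr": [0, 0, 0]}
    - {"travel": [0, 0, 0], "dr": [0, 0, 0]}
    - {"travel": [0, 0, 0], "dr": [0, 0, 0]}
    - {"travel": [0, 0, 0], "dr": [0, 0, 0]}
    - {"travel": [0, 0, -40], "dr": [0, 0, 0]}
    - {"travel": [0, 0, -45], "dr": [0, 0, 0]}
    - {"travel": [0, 0, 0], "dr": [0, 0, 0]}
    - {"travel": [0, 0, 0], "dr": [0, 0, 0]}
  claw: 1

```text
clock: 9.22
position: [0.4645, 0.0081, 0.101]
ee_rot: [1.0, -0.004, 0.0, 0.0]
ft_force: [0.2, 0.8, -2.0]
grip_width: 0.279
```

Run:
```python
from h import *
rel([.6365,-.2137,.044])
```

```text
t 9.22 pos [0.4645 0.0081 0.101 ] yaw -0.48 tilt 0.03 travel [173.8 220.3  57.2]
```

servo_tool:
  moves:
    - {"travel": [34.8, 44.1, 0], "dr": [0, 0, 0]}
    - {"travel": [34.8, 44.1, 0], "dr": [0, 0, 0]}
    - {"travel": [34.8, 44.1, 0], "dr": [0, 0, 0]}
    - {"travel": [34.8, 44, 0], "dr": [0, 0, 0]}
    - {"travel": [34.8, 44, 0], "dr": [0, 0, 0]}
    - {"travel": [0, 0, 25], "dr": [0, 0, 0]}
    - {"travel": [0, 0, 25], "dr": [0, 0, 0]}
    - {"travel": [0, 0, 0], "dr": [0, 0, 0]}
    - {"travel": [0, 0, 0], "dr": [0, 0, 0]}

```text
clock: 10.35
position: [0.6371, -0.2131, 0.0515]
ee_rot: [1.0, -0.004, -0.0, -0.0]
ft_force: [0.1, -0.3, -0.2]
grip_width: 0.277
```

Run:
```python
from h import *
rel([.6365,-.2137,.026])
```

```text
t 10.35 pos [ 0.6371 -0.2131  0.0515] yaw -0.44 tilt 0.01 travel [-0.6  0.6 25.5]
```

servo_tool:
  moves:
    - {"travel": [-0.6, 0.6, 10], "dr": [0, 0, 0]}
    - {"travel": [0, 0, 8], "dr": [0, 0, 0]}
    - {"travel": [0, 0, 5], "dr": [0, 0, 0]}
    - {"travel": [0, 0, 2.5], "dr": [0, 0, 0]}
    - {"travel": [0, 0, 0], "dr": [0, 0, 0]}
    - {"travel": [0, 0, 0], "dr": [0, 0, 0]}

```text
clock: 11.1
position: [0.6366, -0.2139, 0.026]
ee_rot: [1.0, -0.004, 0.0, 0.0]
ft_force: [-0.7, 0.2, -0.2]
grip_width: 0.278
```

servo_tool:
  moves:
    - {"travel": [0, 0, 0], "dr": [0, 0, 0]}
    - {"travel": [0, 0, 0], "dr": [0, 0, 0]}
    - {"travel": [0, 0, 0], "dr": [0, 0, 0]}
    - {"travel": [0, 0, -35], "dr": [0, 0, 0]}
    - {"travel": [0, 0, -55], "dr": [0, 0, 0]}
    - {"travel": [0, 0, 0], "dr": [0, 0, 0]}
    - {"travel": [0, 0, 0], "dr": [0, 0, 0]}
  claw: 0.4

```text
clock: 11.98
position: [0.6363, -0.214, 0.1157]
ee_rot: [1.0, -0.004, 0.0, 0.0]
ft_force: [0.7, -0.3, -1.3]
grip_width: 0.601
```

Run:
```python
from h import *
rel([.4455,.2424,.016])
```

```text
t 11.97 pos [ 0.6363 -0.214   0.1157] yaw -0.46 tilt 0.02 travel [-194.5 -454.9   99.5]
```

servo_tool:
  moves:
    - {"travel": [-21.6, -50.5, 0], "dr": [0, 0, 0]}
    - {"travel": [-21.6, -50.5, 0], "dr": [0, 0, 0]}
    - {"travel": [-21.6, -50.5, 0], "dr": [0, 0, 0]}
    - {"travel": [-21.6, -50.5, 0], "dr": [0, 0, 0]}
    - {"travel": [-21.6, -50.5, 0], "dr": [0, 0, 0]}
    - {"travel": [-21.6, -50.5, 0], "dr": [0, 0, 0]}
    - {"travel": [-21.6, -50.6, 0], "dr": [0, 0, 0]}
    - {"travel": [-21.6, -50.6, 0], "dr": [0, 0, 0]}
    - {"travel": [-21.7, -50.7, 0], "dr": [0, 0, 0]}
    - {"travel": [0, 0, 40], "dr": [0, 0, 0]}
    - {"travel": [0, 0, 0], "dr": [0, 0, 0]}
    - {"travel": [0, 0, 0], "dr": [0, 0, 0]}

```text
clock: 13.48
position: [0.4458, 0.2419, 0.0761]
ee_rot: [1.0, -0.005, -0.0, 0.0]
ft_force: [0.2, -0.0, 0.4]
grip_width: 0.601
```

Run:
```python
from h import *
rel([.4455,.2424,.016])
```

```text
t 13.47 pos [0.4458 0.2419 0.0761] yaw -0.52 tilt 0.04 travel [-0.3 -0.5 60.1]
```

servo_tool:
  moves:
    - {"travel": [-0.3, -0.5, 30], "dr": [0, 0, 0]}
    - {"travel": [0, 0, 20], "dr": [0, 0, 0]}
    - {"travel": [0, 0, 10], "dr": [0, 0, 0]}
    - {"travel": [0, 0, 0], "dr": [0, 0, 0]}
    - {"travel": [0, 0, 0], "dr": [0, 0, 0]}

```text
clock: 14.1
position: [0.4457, 0.2433, 0.0165]
ee_rot: [1.0, -0.004, 0.0, -0.0]
ft_force: [-0.3, -1.0, 1.2]
grip_width: 0.597
```

servo_tool:
  moves:
    - {"travel": [0, 0, 0], "dr": [0, 0, 0]}
    - {"travel": [0, 0, 0], "dr": [0, 0, 0]}
    - {"travel": [0, 0, 0], "dr": [0, 0, 0]}
    - {"travel": [0, 0, 0], "dr": [0, 0, 0]}
    - {"travel": [0, 0, -40], "dr": [0, 0, 0]}
    - {"travel": [0, 0, -50], "dr": [0, 0, 0]}
    - {"travel": [0, 0, 0], "dr": [0, 0, 0]}
    - {"travel": [0, 0, 0], "dr": [0, 0, 0]}
  claw: 1

```text
clock: 15.1
position: [0.4451, 0.2427, 0.1055]
ee_rot: [1.0, -0.004, 0.0, 0.0]
ft_force: [-0.5, 0.7, -0.7]
grip_width: 0.275
```

Run:
```python
from h import *
rel([.6345,-.1657,.044])
```

```text
t 15.1 pos [0.4451 0.2427 0.1055] yaw -0.47 tilt 0.03 travel [192.7 406.8  61.7]
```

servo_tool:
  moves:
    - {"travel": [24, 50.8, 0], "dr": [0, 0, 0]}
    - {"travel": [24, 50.8, 0], "dr": [0, 0, 0]}
    - {"travel": [24, 50.8, 0], "dr": [0, 0, 0]}
    - {"travel": [24, 50.8, 0], "dr": [0, 0, 0]}
    - {"travel": [24, 50.8, 0], "dr": [0, 0, 0]}
    - {"travel": [24, 50.8, 0], "dr": [0, 0, 0]}
    - {"travel": [24, 50.8, 0], "dr": [0, 0, 0]}
    - {"travel": [24, 50.8, 0], "dr": [0, 0, 0]}
    - {"travel": [0, 0, 30], "dr": [0, 0, 0]}
    - {"travel": [0, 0, 25], "dr": [0, 0, 0]}
    - {"travel": [0, 0, 0], "dr": [0, 0, 0]}
    - {"travel": [0, 0, 0], "dr": [0, 0, 0]}

```text
clock: 16.6
position: [0.6341, -0.1646, 0.051]
ee_rot: [1.0, -0.004, -0.0, -0.0]
ft_force: [1.6, -0.8, 0.2]
grip_width: 0.281
```

Run:
```python
from h import *
rel([.6345,-.1657,.026])
```

```text
t 16.6 pos [ 0.6341 -0.1646  0.051 ] yaw -0.43 tilt 0.01 travel [ 0.4  1.1 25. ]
```

servo_tool:
  moves:
    - {"travel": [0.4, 1.1, 10], "dr": [0, 0, 0]}
    - {"travel": [0, 0, 8], "dr": [0, 0, 0]}
    - {"travel": [0, 0, 5], "dr": [0, 0, 0]}
    - {"travel": [0, 0, 2], "dr": [0, 0, 0]}
    - {"travel": [0, 0, 0], "dr": [0, 0, 0]}
    - {"travel": [0, 0, 0], "dr": [0, 0, 0]}

```text
clock: 17.35
position: [0.6346, -0.166, 0.0261]
ee_rot: [1.0, -0.004, 0.0, 0.0]
ft_force: [-0.4, -0.1, -1.2]
grip_width: 0.275
```

servo_tool:
  moves:
    - {"travel": [0, 0, 0], "dr": [0, 0, 0]}
    - {"travel": [0, 0, 0], "dr": [0, 0, 0]}
    - {"travel": [0, 0, 0], "dr": [0, 0, 0]}
    - {"travel": [0, 0, -45], "dr": [0, 0, 0]}
    - {"travel": [0, 0, -55], "dr": [0, 0, 0]}
    - {"travel": [0, 0, -55], "dr": [0, 0, 0]}
    - {"travel": [-8, -50, 0], "dr": [0, 0, 0]}
    - {"travel": [0, -50, 0], "dr": [0, 0, 0]}
    - {"travel": [0, -50, 0], "dr": [0, 0, 0]}
    - {"travel": [0, 0, 0], "dr": [0, 0, 0]}
    - {"travel": [0, 0, 0], "dr": [0, 0, 0]}
  claw: 0.4

```text
clock: 18.73
position: [0.6276, -0.0166, 0.1808]
ee_rot: [1.0, -0.004, 0.0, 0.0]
ft_force: [0.2, -0.4, -0.8]
grip_width: 0.595
```

Run:
```python
from h import *
rel([.6438,.1812,.19])
import cv2
t=manip.camera("top");s=manip.camera("scene")
f=lambda i,x,y,w,h,k:cv2.resize(i[y:y+h,x:x+w],None,fx=k,fy=k,interpolation=cv2.INTER_CUBIC)
cv2.imwrite("pics/c6.png",cv2.vconcat([cv2.hconcat([f(t,360,200,80,50,5),f(s,195,200,80,50,5)]),cv2.hconcat([f(t,175,175,80,60,5),f(s,320,270,80,60,5)])]))
```

```text
t 18.73 pos [ 0.6276 -0.0166  0.1808] yaw -0.47 tilt 0.05 travel [  14.6 -198.    -9.4]
```

View pics/c6.png

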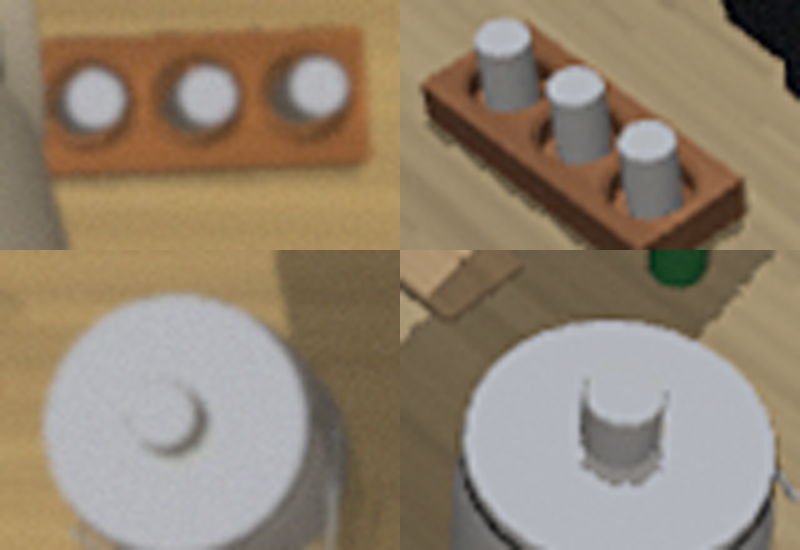

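All three slugs stand seated and upright, the lid is still shut, and the knob is unchanged at about (364,298) in the scene view. I'll go to the knob.

servo_tool:
  moves:
    - {"travel": [3.8, -49.8, -2], "dr": [0, 0, 0]}
    - {"travel": [3.8, -49.8, -2], "dr": [0, 0, 0]}
    - {"travel": [3.9, -49.8, -2], "dr": [0, 0, 0]}
    - {"travel": [3.9, -49.8, -2], "dr": [0, 0, 0]}
    - {"travel": [0, 0, 20], "dr": [0, 0, 0]}
    - {"travel": [0, 0, 20], "dr": [0, 0, 0]}
    - {"travel": [0, 0, 0], "dr": [0, 0, 0]}
    - {"travel": [0, 0, 0], "dr": [0, 0, 0]}
  squeeze: 100

```text
clock: 19.82
position: [0.6451, 0.1816, 0.1491]
ee_rot: [1.0, -0.005, 0.0, 0.0]
ft_force: [-0.4, -0.0, 0.7]
grip_width: 0.6
```

Run:
```python
from h import *
rel([.6446,.1825,.113])
import cv2
t=manip.camera("top");s=manip.camera("scene")
f=lambda i,x,y,w,h,k:cv2.resize(i[y:y+h,x:x+w],None,fx=k,fy=k,interpolation=cv2.INTER_CUBIC)
cv2.imwrite("pics/c7.png",cv2.hconcat([f(t,175,150,80,90,5),f(s,320,250,80,90,5)]))
```

```text
t 19.82 pos [0.6451 0.1816 0.1491] yaw -0.58 tilt 0.03 travel [-0.5 -0.9 36.1]
```

View pics/c7.png

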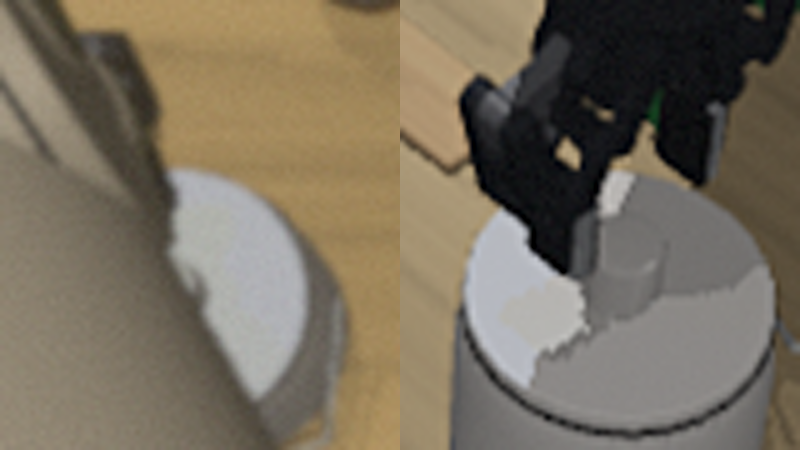

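The fingers straddle the knob, one on each side along x. I'll lower to just above the disc and grip.

servo_tool:
  moves:
    - {"travel": [-0.5, -0.5, 14], "dr": [0, 0, 0]}
    - {"travel": [0, 0, 12], "dr": [0, 0, 0]}
    - {"travel": [0, 0, 8], "dr": [0, 0, 0]}
    - {"travel": [0, 0, 0], "dr": [0, 0, 0]}
    - {"travel": [0, 0, 0], "dr": [0, 0, 0]}

```text
clock: 20.55
position: [0.6442, 0.1838, 0.1151]
ee_rot: [1.0, -0.004, 0.0, -0.0]
ft_force: [-0.5, 0.2, 0.4]
grip_width: 0.602
```

servo_tool:
  moves:
    - {"travel": [0, 0, 0], "dr": [0, 0, 0]}
    - {"travel": [0, 0, 0], "dr": [0, 0, 0]}
    - {"travel": [0, 0, 0], "dr": [0, 0, 0]}
    - {"travel": [0, 0, 0], "dr": [0, 0, 0]}
    - {"travel": [0, 0, 0], "dr": [0, 0, 0]}
  claw: 1

```text
clock: 21.18
position: [0.6442, 0.1838, 0.1157]
ee_rot: [1.0, -0.004, 0.0, 0.0]
ft_force: [-1.8, -1.3, 6.7]
grip_width: 0.289
```

servo_tool:
  moves:
    - {"travel": [0, 0, -1.5], "dr": [0, 0, 0]}
    - {"travel": [0, 0, -1.5], "dr": [0, 0, 0]}
    - {"travel": [0, 0, -1], "dr": [0, 0, 0]}
    - {"travel": [0, 0, 0], "dr": [0, 0, 0]}

```text
clock: 21.68
position: [0.6438, 0.1836, 0.1185]
ee_rot: [1.0, -0.004, -0.0, 0.0]
ft_force: [-1.6, -0.4, -4.4]
grip_width: 0.29
```

servo_tool:
  moves:
    - {"travel": [0, 0, -1], "dr": [0, 0, 0]}
    - {"travel": [0, 0, -1], "dr": [0, 0, 0]}
    - {"travel": [0, 0, -1], "dr": [0, 0, 0]}
    - {"travel": [0, 0, 0], "dr": [0, 0, 0]}

```text
clock: 22.18
position: [0.6437, 0.1835, 0.1213]
ee_rot: [1.0, -0.004, -0.001, 0.0]
ft_force: [-1.7, -0.3, -9.7]
grip_width: 0.289
```

The pull is rising with the lift: 9.7 N at about 6 mm. I'll continue slowly.

servo_tool:
  moves:
    - {"travel": [0, 0, -1], "dr": [0, 0, 0]}
    - {"travel": [0, 0, -1], "dr": [0, 0, 0]}
    - {"travel": [0, 0, -1], "dr": [0, 0, 0]}
    - {"travel": [0, 0, 0], "dr": [0, 0, 0]}

```text
clock: 22.68
position: [0.6448, 0.1839, 0.1261]
ee_rot: [1.0, -0.004, 0.001, -0.0]
ft_force: [-2.2, -0.3, 0.8]
grip_width: 0.291
```

servo_tool:
  moves:
    - {"travel": [0, 0, -1.5], "dr": [0, 0, 0]}
    - {"travel": [0, 0, -1.5], "dr": [0, 0, 0]}
    - {"travel": [0, 0, -1.5], "dr": [0, 0, 0]}
    - {"travel": [0, 0, -1.5], "dr": [0, 0, 0]}
    - {"travel": [0, 0, 0], "dr": [0, 0, 0]}

```text
clock: 23.3
position: [0.6444, 0.1836, 0.131]
ee_rot: [1.0, -0.004, 0.0, 0.0]
ft_force: [-0.5, -1.0, -1.8]
grip_width: 0.289
```

servo_tool:
  moves:
    - {"travel": [0, 0, -2], "dr": [0, 0, 0]}
    - {"travel": [0, 0, -2], "dr": [0, 0, 0]}
    - {"travel": [0, 0, -2], "dr": [0, 0, 0]}
    - {"travel": [0, 0, 0], "dr": [0, 0, 0]}
    - {"travel": [0, 0, 0], "dr": [0, 0, 0]}
    - {"travel": [0, 0, 0], "dr": [0, 0, 0]}
    - {"travel": [0, 0, 0], "dr": [0, 0, 0]}

```text
clock: 24.18
position: [0.644, 0.1837, 0.1367]
ee_rot: [1.0, -0.004, -0.0, 0.0]
ft_force: [-0.0, 0.4, -1.8]
grip_width: 0.294
```

Run:
```python
from h import *
rel([.6446,.1836,.1375]);print(manip.get_obs()["ft_force"])
import cv2
t=manip.camera("top");s=manip.camera("scene")
f=lambda i,x,y,w,h,k:cv2.resize(i[y:y+h,x:x+w],None,fx=k,fy=k,interpolation=cv2.INTER_CUBIC)
cv2.imwrite("pics/c8.png",cv2.hconcat([f(s,310,240,100,125,4),f(s,185,190,100,125,4)]))
```

```text
t 24.18 pos [0.644  0.1837 0.1367] yaw -0.45 tilt 0.01 travel [ 0.6  0.1 -0.8]
[-0.03297336  0.43366662 -1.8270184 ]
```

View pics/c8.png

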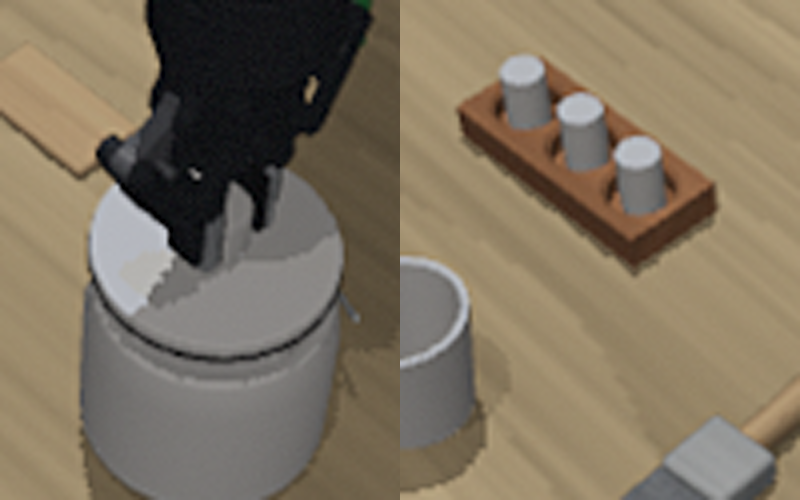

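The lid is up, level and centred on the mouth with a visible gap. Its edge rose about 8 px, or roughly 20 mm, and the force equals the lid's weight, so it isn't touching the jar. The slugs are still seated. Handing in.

```bash
python3 -c "
from workcell import manip
print(manip.hand_in())"
```

```text
the job is handed in; nothing more can be done
None
```

I seated the three white slugs in the block's wells and only then lifted the lid by its knob. I handed the job in with the gripper still holding the lid; no verdict was reported.

- **Slugs:** in the last pictures all three stand upright and down in their wells. One slug (in the well at y = 48 or -48, farthest from the jar) sits about 3 mm off centre, within the 10 mm limit. I placed the other two about 2.5 mm further back to allow for that.
- **Lid:** I drew it up in steps of 1 to 2 mm. The pull reached about 10 N at 6 mm of rise, then dropped off as the seal broke.
- **Final hold:** the fingers rose about 21 mm from where they gripped the knob, with no measurable tilt. The picture shows a gap of roughly 20 mm. The last force reading was 1.8 N, close to the lid's weight of about 2.2 N, so the lid should be clear of the jar.
- **Other checks:** the clock stood at about 24 s, and I touched none of the bystanders or green look-alikes.
- **What went wrong:** my first two move calls were refused for a missing field and did nothing. One picture taken after that showed nothing new, so I viewed 11 pictures against the budget of 10.

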